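# Lid the beaker, then hold the tub's lid ready over its mouth

## Task

Two sample vessels, a beaker and a wider tub, stand on one side of the tube rack, and their two metal lids lie on the other side. Put the small lid on the beaker, knob up and fully seated, and let go; then lift the large lid over the row formed by the rack and the bottle and hold it over the tub, level, centred and about 1 to 2 cm clear of the rim, because that sample must still cool before it is closed. Finish while still holding the large lid there: it must never touch the tub, and do not disturb the rack, the bottle or the place of either vessel.

Things in the scene. Friction and masses are not known exactly. Their poses are not given: they have to be found in the camera images.
- small_lid_knob (a point): Grip point (knob centre) of the small lid: metal disc 62 mm across, round black knob 21 mm across and 38 mm tall on top, spigot below 34 mm across and 8 mm deep. It lies knob up on its spigot, 52 mm tall in all. This point is 38 mm above the spigot's underside, 30 mm above the disc's underside; the disc's top is 13.5 mm above the spigot's underside. z up; round, any yaw serves. 40 g.
- small_lid_bottom (a point): Centre of the underside of the small lid's spigot (the lowest point of the lid, 38 mm straight below the knob's grip point). When the lid is seated this lies 8 mm below the beaker's rim.
- large_lid_knob (a point): Grip point of the large lid: the same shape with the same knob, heights and spigot depth, but a disc 98 mm across and a spigot 68 mm across. This point is the centre of its knob, 38 mm above the spigot's underside. About 90 g (varies).
- large_lid_bottom (a point): Centre of the underside of the large lid's spigot, the lowest point of the large lid, 38 mm straight below its knob's grip point.
- small_rim (a point): Centre of the mouth of the beaker, at rim height, 70 mm above the bench. Clear glass beaker, outside 53 mm across, mouth about 44 mm clear, 70 mm tall; loose and light (60 g). z is up.
- large_rim (a point): Centre of the mouth of the tub, at rim height, 40 mm above the bench. Round, open, pale translucent tub, 91 mm across at the rim and 40 mm tall; loose, 120 g. z is up.
- rack_mid (a point): Middle of the orange tube rack with capped tubes, half-way up. 62 mm (its x) by 150 mm (its y), 118 mm tall to the top of the tube caps; its long side (y) runs roughly along the robot's forward direction. It stands between the lids and the vessels; leave it alone.
- bottle_mid (a point): Middle, half-way up, of the small capped reagent bottle, 45 mm across and 92 mm tall, that stands beyond the far end of the rack, in line with it; leave it alone.
Not all that is in view belongs to the job. Leave any purple look-alike of the part that bears large_lid_knob alone.

How it is judged (in metres and radians):
On the way, in this order (a step that is already met when the one before it is completed fails the run):
1. the small lid is seated on the beaker and released (horizontal distance between small_lid_bottom and small_rim below 0.01 m and z of small_lid_bottom in the frame of small_rim between -0.012 and -0.005 m and angle between each of small_lid_knob, small_rim's own z axis and vertical below 0.1 rad and contact force between small_lid and the fingers below 0.1 N and linear speed of small_lid below 0.03 m/s), for 0.2 s.
2. the large lid passes over the row of rack and bottle, lifted clear (x of large_lid_bottom in the frame of rack_mid between -0.05 and 0.05 m and y of large_lid_bottom in the frame of rack_mid between -0.24 and 0.24 m and height (world z) of large_lid_bottom above 0.09 m).
At the end, for the whole second after the job is handed in: The small lid sits released on the beaker (centred within 10 mm, its spigot 5 to 12 mm below the rim, level within 0.1 rad). The large lid is held still in the fingers over the tub: centred within 10 mm, its lowest point 2 to 30 mm above the rim, level within 0.12 rad, with no contact with the tub (all of step 1 and horizontal distance between large_lid_bottom and large_rim below 0.01 m and z of large_lid_bottom in the frame of large_rim between 0.002 and 0.03 m and angle between large_lid_knob's own z axis and vertical below 0.12 rad and angle between large_rim's own z axis and vertical below 0.1 rad and contact force between large_lid and large_vessel below 0.05 N and contact force between large_lid and the fingers above 0.5 N and linear speed of large_lid below 0.03 m/s); the arm keeps its last pose, push and grip.
It fails at once if the large lid touches the tub (contact force between large_lid and large_vessel above 0.3 N).
It fails at once if the rack is shifted more than 15 mm or tipped (distance of rack_mid from where it was at the start of the episode above 0.015 m or angle between rack_mid's own z axis and vertical above 0.15 rad).
It fails at once if the bottle is shifted more than 15 mm or tipped (distance of bottle_mid from where it was at the start of the episode above 0.015 m or angle between bottle_mid's own z axis and vertical above 0.15 rad).
It fails at once if a vessel is shifted more than 25 mm or tipped (distance of any of small_rim, large_rim from where it was at the start of the episode above 0.025 m or angle between any of small_rim, large_rim's own z axis and vertical above 0.3 rad).
It also fails if it takes over 69 s, if anything falls off the work surface, if the arm or the gripper's body presses on something with over 40 N, if the wrist force passes 120 N, or if a joint passes its speed limit or range.

## Robot

A 7-joint arm with a two-finger parallel gripper is mounted at the origin on a cart in front of the work surface, level with it; the furniture and walls round the work are solid. World frame = base frame: x ahead of the robot, y to its left, z up, the work surface at z = 0. Lengths are in mm, angles in rad, forces in N, time in s.
With the tool pointing down it reaches from about 400 to 850 mm from the base axis. Payload 4.5 kg.
Tool frame: the origin (TCP) lies at the very end of the fingers, on their centre line; the grasp point (between the pads) lies 19 mm behind it; z points along the fingers, y is the line along which they close (so a half turn about z gives the same grasp; the last joint's range is limited). The gripper opens to 88 mm and grips with 3 to 60 N. Pads are 18 mm wide; open, the fingers measure 123 mm over their backs; the gripper's body (75 mm by 187 mm) begins 45 mm behind the grasp point.
Start: joints at [-1.187, 0.689, -0.195, 1.565, 0.157, 0.902, -0.215], TCP at [214.175, 587.182, 238.743] pointing down, gripper open.
Joint ranges: [-3.01, 3.01], [-0.46, 2.08], [-1.47, 1.51], [0.13, 2.56], [-1, 4.14], [0.04, 2.09], [-2.66, 2.66]. Speed limits (rad/s): [2.57, 2.57, 3.14, 3.14, 3.14, 3.14, 3.14].

## Interface

Orientations are given as a 3x3 rotation matrix whose columns are the frame's x, y, z axes.
In Python, from plant import r, camera, workorder, spotter gives the robot as it stands. The module is installed in compiled form; this text tells all that it offers.
- The arm moves only by the tool arm_command, never from a script. Its argument "plan" is a list of rows, each a list of 2 entries, a list of its own where there are three numbers: the shift along the tool's x, y, z in cm, then the turn, a rotation vector about the tool's x, y, z in degrees. In form: [[[tx, ty, tz], [ax, ay, az]], ...]. A call has 1 to 5 rows; each row is the pose to reach, as a shift and turn from the pose commanded when the call began, along the tool's axes at that moment; what a row does not reach only later rows make up. A row lasts 1/10 s, in which the tool goes at most 50 mm and 8.59 degrees, less where a joint would pass 70% of its speed; a pose out of reach is approached as far as the arm can. A call with a gripper value outside its range is refused whole. "gripper" is the finger opening in cm, from 0 to 8.81, set as the call begins (left out, the last holds). The fingers move at their own pace and stop on an object; "force" is the grip in N (left out, the last holds). Time passes only in rows, so rows that repeat a pose let the fingers close. It gives the time, the measured TCP pose, the force, the opening and the grip force at its end, in the units of the state.
- r.get_state(): the state, without advancing time (a new reading comes with each control period).
- camera(name): name is "side" or "top" or "wrist"; returns a dict with "img" (400x640x3 uint8, red, green, blue), "mtx" (3x3 intrinsics, pixels), "R" (3x3) and "t" (3): a world point X has camera coordinates R X + t; the wrist camera has in their place "hand_eye" (4x4, takes a point from camera to tool coordinates, whose origin is the TCP and whose axes are the flange's). Camera axes: x right, y down, z forward; pixel columns grow to the right and rows downward; lengths in mm; the calibration is good to about 2 mm. The wrist camera is an equidistant fisheye: a pixel r from the principal point sees the ray r / f radians off the axis. A picture is of the moment at which its call begins: read the wrist's pose just before it. There is no depth.
- workorder.hand_in(): hands the job in; it is judged then, once.
Trained networks look in the newest picture that a camera, given by its name, has taken for a name from the list of things; names that differ only in an ending like _2 or _b are one class to them, and where a whole thing is asked for, a point or a joint stands for the part that bears it (a point fixed in the world has none). Each returns a list of dicts, best first, with "confidence" (0 to 1); they miss things now and then, are a little off and sometimes report something else, mostly with a low value. They report only what shows in the picture. A call takes as long as a camera call. They do not tell look-alikes from the thing itself.
- spotter.cut_out(camera, label): "mask" (400x640 bool, what is visible of it).
- spotter.pinpoint(camera, label): "at" ([x, y, z] in mm, in world coordinates, good to about 4 mm: a listed point, or the origin of a listed thing).
The state is a dict: "time": time; "q": joint angles; "qvel": joint speeds; "effort": joint torques, N m; "position": TCP position; "ee_rot": TCP orientation; "wrist_force": force on the tool from outside, world axes, zero at the start; "torque": the same for the moment, N m; "width": opening from 0.0 (shut) to 1.0 (fully open); "grip_force": force on a finger pad.
Only numpy, scipy, OpenCV 4.12 (cv2) and the standard library are available. Lean on these libraries where they do the work, as an engineer would, in place of code of your own. Each camera call takes 0.05 s, during which the arm holds its last target. There are 200 camera calls.

## Working session

There is one attempt and no reset: what is moved stays moved. The work goes in short steps, Python scripts to look and compute and a tool call to move; the robot and the scene stay as the last step left them, time stands still between calls to the robot, and variables do not carry over. Pictures are saved under pics/ and viewed, at most 10 in all, crops included, and the job is handed in when it is done.

Besides the shell and the picture viewer there is one more tool, called after "Request:" by a JSON object that holds its "op" and its "data". arm_command: Moves the arm, as the interface text tells. Its arguments: {"type":"object","properties":{"plan":{"type":"array"},"gripper":{"type":"number"},"force":{"type":"number"}},"required":["plan"]}

```bash
mkdir -p pics; cat > h.py <<'E'
import numpy as np, cv2
from plant import r, camera, workorder, spotter
N=["small_lid_knob","small_lid_bottom","large_lid_knob","large_lid_bottom","small_rim","large_rim","rack_mid","bottle_mid"]
def pins(cam,names=N):
    for n in names:
        print(cam,n,[(np.round(d["at"]).tolist(),round(d["confidence"],2)) for d in spotter.pinpoint(cam,n)[:4]])
def save(c,f): cv2.imwrite("pics/"+f,c["img"][:,:,::-1])
def local(target):
    s=r.get_state(); return np.round(np.array(s["ee_rot"]).T@(np.array(target)-s["position"])/10,2)
E
python3 - <<'E'
from h import *
s=r.get_state(); print(s["time"],np.round(s["position"],1),np.round(s["ee_rot"],3).tolist())
a=camera("top");b=camera("side")
save(a,"top0.png");save(b,"side0.png")
pins("top");pins("side")
for c,n in((a,'top'),(b,'side')):
    print(n,np.round(c["mtx"],1).tolist(),np.round(c["R"],3).tolist(),np.round(c["t"]).tolist())
E
```

```text
0.0 [214.  586.6 237.9] [[-0.939, 0.343, -0.0], [0.343, 0.939, -0.002], [-0.0, -0.002, -1.0]]
top small_lid_knob [([436.0, -293.0, 36.0], 0.87)]
top small_lid_bottom [([437.0, -292.0, -0.0], 0.66)]
top large_lid_knob [([355.0, 47.0, 38.0], 0.82), ([435.0, -291.0, 1.0], 0.64), ([618.0, -270.0, 36.0], 0.57)]
top large_lid_bottom [([622.0, -276.0, -2.0], 0.72), ([355.0, 45.0, -1.0], 0.63)]
top small_rim [([469.0, 140.0, 71.0], 0.83), ([647.0, -55.0, 48.0], 0.58)]
top large_rim [([609.0, 181.0, 40.0], 0.94), ([620.0, -274.0, 34.0], 0.32)]
top rack_mid [([481.0, -68.0, 59.0], 0.89)]
top bottle_mid [([648.0, -58.0, 46.0], 0.76)]
side small_lid_knob [([435.0, -294.0, 41.0], 0.4)]
side small_lid_bottom [([434.0, -291.0, 3.0], 0.48)]
side large_lid_knob [([621.0, -276.0, 39.0], 0.71), ([357.0, 52.0, 37.0], 0.67)]
side large_lid_bottom [([617.0, -277.0, 1.0], 0.95), ([355.0, 50.0, -2.0], 0.72)]
side small_rim [([470.0, 141.0, 67.0], 0.5)]
side large_rim [([474.0, 141.0, 62.0], 0.7)]
side rack_mid [([486.0, -66.0, 56.0], 0.84), ([647.0, -57.0, 46.0], 0.59)]
side bottle_mid [([645.0, -56.0, 47.0], 0.85)]
top [[501.9, 0.0, 320.6], [0.0, 501.9, 201.9], [0.0, 0.0, 1.0]] [[0.006, -0.999, 0.031], [-0.992, -0.01, -0.123], [0.124, -0.03, -0.992]] [-69.0, 492.0, 1084.0]
side [[505.5, 0.0, 320.9], [0.0, 505.5, 199.4], [0.0, 0.0, 1.0]] [[-0.992, 0.121, -0.019], [0.066, 0.399, -0.914], [-0.103, -0.909, -0.404]] [493.0, 62.0, 1200.0]
```

View pics/top0.png

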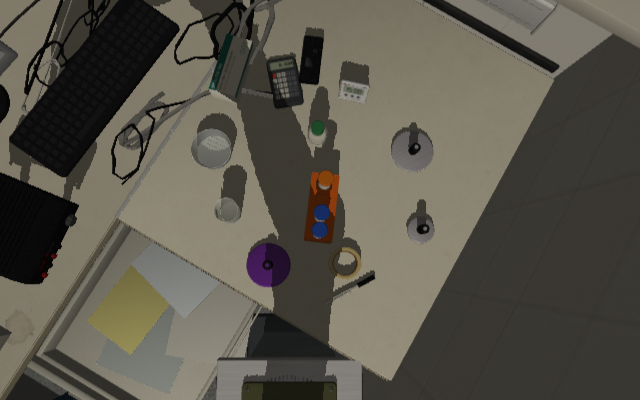

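View pics/side0.png

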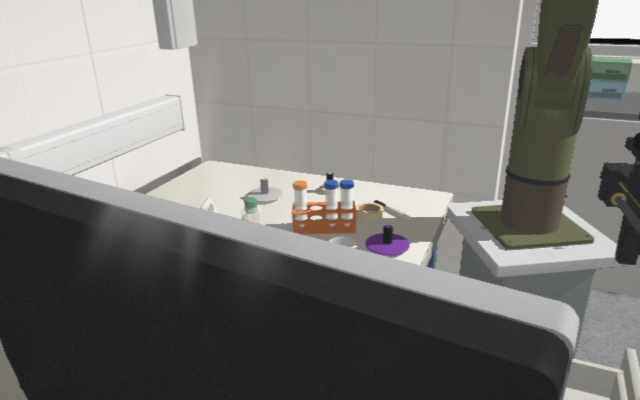

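The top view shows:
- The small grey lid's knob is at (421,229).
- The large grey lid is at (412,149).
- The beaker is at (228,210), the tub at (211,148), the rack at (322,208) and the bottle at (317,132).

Possible mix-ups:
- The purple lid at (268,265) looks like the large lid, so I'll leave it alone.
- The tape roll at (346,262) could pass for a lid.

I choose the grey lids at (412,149) and (421,229). I'll check that in a crop and also see what is around the gripper.

```bash
python3 - <<'E'
from h import *
c=camera("wrist"); print(np.round(c["mtx"],1).tolist(),np.round(c["hand_eye"],3).tolist())
t=cv2.imread("pics/top0.png")[110:260,340:480]
t=cv2.resize(t,None,fx=2.6,fy=2.6,interpolation=3)[:390]
w=cv2.resize(c["img"][:,:,::-1],None,fx=.65,fy=.65)
o=np.zeros((400,790,3),np.uint8);o[:t.shape[0],:t.shape[1]]=t;o[:w.shape[0],370:370+w.shape[1]]=w
cv2.imwrite("pics/c1.png",o)
for p in [(330,330,330),(300,300,330)]: print(local(p))
E
```

```text
[[309.7, 0.0, 318.3], [0.0, 309.7, 194.6], [0.0, 0.0, 1.0]] [[-0.001, -0.963, -0.271, 69.515], [1.0, -0.0, -0.001, -0.262], [0.001, -0.271, 0.963, -145.453], [0.0, 0.0, 0.0, 1.0]]
[-19.69 -20.19  -9.13]
[-17.9  -24.04  -9.13]
```

View pics/c1.png

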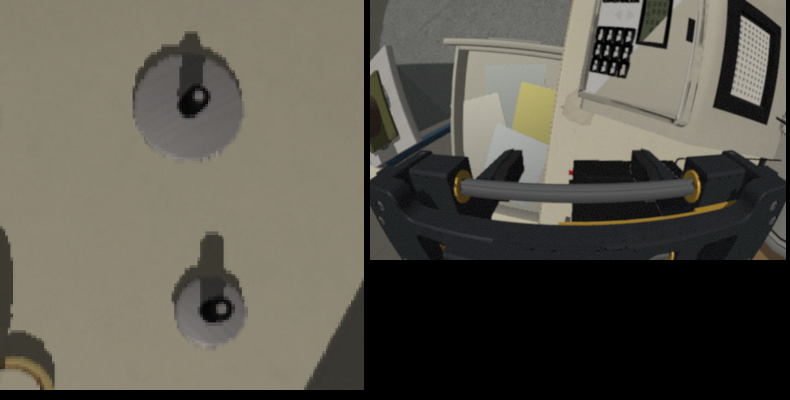

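The crop confirms two grey lids with black knobs: the large one at the top (194,98) and the small one at the bottom (215,309). The wrist view shows a desk instrument close to the gripper, so I'll rise first and then swing round.

Request:
{"op": "arm_command", "data": {"plan": [[[0,0,-5],[0,0,0]],[[0,0,-10],[0,0,0]],[[-3,-4,-10],[0,0,0]],[[-6,-8,-10],[0,0,0]],[[-9,-12,-10],[0,0,0]]]}}

```text
time: 1.45
position: [258.0, 442.1, 339.1]
ee_rot: [[-0.94, 0.342, 0.001], [0.342, 0.94, 0.001], [-0.001, 0.001, -1.0]]
wrist_force: [1.0, -0.3, 0.2]
width: 0.999
grip_force: 0.0
```

```bash
python3 - <<'E'
from h import *
s=r.get_state(); print(s["time"],np.round(s["position"]),np.round(s["wrist_force"],1),np.round(s["q"],2)); print(local((310,310,340)),local((480,100,330)))
E
```

```text
1.45 [258. 442. 339.] [ 1.  -0.3  0.2] [-0.99  0.42 -0.22  1.76  0.11  0.97 -0.03]
[ -9.41 -10.64  -0.1 ] [-32.56 -24.55   0.9 ]
```

Request:
{"op": "arm_command", "data": {"plan": [[[-3.1,-3.5,0],[0,0,0]],[[-6.3,-7,0],[0,0,0]],[[-9.4,-10.5,0],[0,0,0]],[[-13.5,-13,0],[0,0,0]],[[-18,-15.5,0],[0,0,0]]]}}

```text
time: 1.95
position: [373.0, 235.9, 339.2]
ee_rot: [[-0.94, 0.341, 0.001], [0.341, 0.94, 0.001], [-0.0, 0.001, -1.0]]
wrist_force: [1.3, 1.1, -0.6]
width: 0.997
grip_force: 0.0
```

Request:
{"op": "arm_command", "data": {"plan": [[[-4,-2.7,0],[0,0,0]],[[-8,-5.4,0],[0,0,0]],[[-12,-8,0],[0,0,0]],[[-14.5,-9,0],[0,0,0]],[[-14.5,-9,0],[0,0,0]]]}}

```text
time: 2.45
position: [480.6, 99.2, 338.7]
ee_rot: [[-0.937, 0.35, 0.002], [0.35, 0.937, -0.002], [-0.002, -0.001, -1.0]]
wrist_force: [0.2, 0.5, -0.4]
width: 1.001
grip_force: 0.0
```

```bash
python3 - <<'E'
from h import *
s=r.get_state(); print(s["time"],np.round(s["position"]),np.round(s["wrist_force"],1),np.round(s["q"],2)); print(local((500,-100,330)),local((445,-293,250)))
c=camera("wrist");save(c,"w1.png");pins("wrist")
c=camera("top");pins("top",["small_rim","large_rim"])
E
```

```text
2.45 [481.  99. 339.] [ 0.2  0.5 -0.4] [-0.21  0.38 -0.13  1.82  0.06  0.94  0.85]
[ -8.78 -17.98   0.9 ] [-10.37 -37.98   8.92]
wrist small_lid_knob [([433.0, -295.0, 38.0], 0.64), ([612.0, 176.0, 42.0], 0.42)]
wrist small_lid_bottom [([438.0, -293.0, 2.0], 0.9)]
wrist large_lid_knob [([354.0, 56.0, 39.0], 0.68)]
wrist large_lid_bottom [([355.0, 52.0, -1.0], 0.95)]
wrist small_rim [([473.0, 141.0, 69.0], 0.58)]
wrist large_rim [([611.0, 176.0, 40.0], 0.79)]
wrist rack_mid [([481.0, -71.0, 58.0], 0.91)]
wrist bottle_mid [([650.0, -54.0, 47.0], 0.96)]
top small_rim [([468.0, 139.0, 71.0], 0.45)]
top large_rim [([607.0, 179.0, 39.0], 0.75)]
```

Estimates agree to about 3 mm. Next I'll go above the small lid.

Request:
{"op": "arm_command", "data": {"plan": [[[-2,-4.5,0],[0,0,0]],[[-4,-9,0],[0,0,0]],[[-6,-13.5,0],[0,0,0]],[[-7.5,-18,0],[0,0,0]],[[-8,-22.5,0],[0,0,0]]]}}

```text
time: 3.55
position: [476.6, -137.9, 338.7]
ee_rot: [[-0.939, 0.343, 0.001], [0.343, 0.939, -0.0], [-0.001, 0.0, -1.0]]
wrist_force: [0.0, -0.5, -0.2]
width: 1.004
grip_force: 0.0
```

Request:
{"op": "arm_command", "data": {"plan": [[[-0.7,-4,2],[0,0,0]],[[-1.4,-8,4],[0,0,0]],[[-2,-12,6],[0,0,0]],[[-2.4,-15.5,9],[0,0,0]],[[-2.4,-15.5,13],[0,0,0]]]}}

```text
time: 4.05
position: [444.3, -296.5, 208.8]
ee_rot: [[-0.936, 0.351, 0.003], [0.351, 0.936, -0.006], [-0.005, -0.005, -1.0]]
wrist_force: [0.3, 0.1, -0.3]
width: 1.002
grip_force: 0.0
```

```bash
cat >> h.py <<'E'
def wpix(P,c,s):
    H=np.array(c["hand_eye"]);p=np.array(s["ee_rot"]).T@(np.array(P,float)-s["position"])
    q=H[:3,:3].T@(p-H[:3,3]);th=np.arctan2(np.hypot(q[0],q[1]),q[2]);a=np.arctan2(q[1],q[0]);m=c["mtx"]
    return np.round([m[0][2]+m[0][0]*th*np.cos(a),m[1][2]+m[1][1]*th*np.sin(a)],1)
def tri(name,s=None):
    "world xy from mask-free mean of several pinpoints"
    out=[]
    for cam in("top","wrist","side"):
        camera(cam);d=spotter.pinpoint(cam,name)
        out+=[(cam,np.round(d_["at"],1).tolist(),round(d_["confidence"],2)) for d_ in d[:3]]
    for o in out: print(name,o)
E
python3 - <<'E'
from h import *
s=r.get_state(); print(s["time"],np.round(s["position"]),np.round(s["wrist_force"],1),np.round(s["q"],2))
c=camera("wrist");save(c,"w2.png");pins("wrist",["small_lid_knob","small_lid_bottom","large_lid_knob","large_lid_bottom"])
print(wpix((436,-293,52),c,s),wpix((436,-293,13.5),c,s)); print(local((436,-293,19)))
E
```

```text
4.05 [ 444. -296.  209.] [ 0.3  0.1 -0.3] [ 0.54  0.61 -0.06  1.88  0.06  0.65  1.65]
wrist small_lid_knob [([432.0, -295.0, 39.0], 0.75)]
wrist small_lid_bottom [([439.0, -292.0, 1.0], 0.92), ([469.0, 140.0, 71.0], 0.17)]
wrist large_lid_knob [([621.0, -276.0, 39.0], 0.98), ([356.0, 52.0, 35.0], 0.79)]
wrist large_lid_bottom [([355.0, 52.0, -2.0], 0.79), ([615.0, -278.0, -0.0], 0.78), ([610.0, 176.0, 38.0], 0.51)]
[319.9 170.1] [319.9 163.3]
[ 0.89 -0.78 19.09]
```

View pics/w2.png

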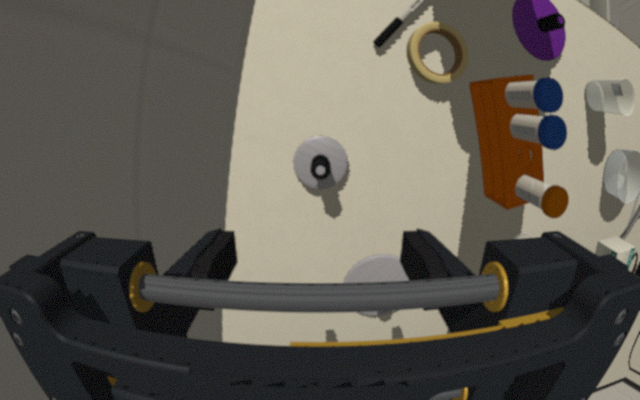

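The wrist view shows the small lid's knob at (320,170) and its disc at (320,164), exactly where (436,-293) projects. I'll go down most of the way, then re-measure.

Request:
{"op": "arm_command", "data": {"plan": [[[0.4,-0.3,4],[0,0,0]],[[0.8,-0.3,8],[0,0,0]],[[0.8,-0.3,12],[0,0,0]],[[0.8,-0.3,12],[0,0,0]],[[0.8,-0.3,12],[0,0,0]]]}}

```text
time: 4.8
position: [438.5, -289.4, 90.4]
ee_rot: [[-0.94, 0.341, 0.002], [0.341, 0.94, -0.001], [-0.002, -0.0, -1.0]]
wrist_force: [-0.1, -0.0, 1.0]
width: 1.001
grip_force: 0.0
```

```bash
cat >> h.py <<'E'
def avg(n=4):
    P=[];R=[]
    for i in range(n):
        s=r.get_state();P.append(s["position"]);R.append(s["ee_rot"]);camera("top")
    p=np.mean(P,0);u,_,v=np.linalg.svd(np.mean(R,0));print("std",np.round(np.std(P,0),1));return p,u@v
E
python3 - <<'E'
from h import *
p,R=avg(5);print(np.round(p,1),np.round(R,4).tolist())
s=dict(position=p,ee_rot=R);c=camera("wrist");save(c,"w3.png")
for P in[(436,-293,52),(436,-293,13.5),(436,-293,39)]:print(wpix(P,c,s))
print("target",np.round(R.T@(np.array((436,-293,19.5))-p)/10,2))
pins("wrist",["small_lid_knob","small_lid_bottom"])
E
```

```text
std [0.2 0.3 0.4]
[ 438.8 -290.    91.1] [[-0.9397, 0.342, 0.0038], [0.342, 0.9397, -0.0019], [-0.0042, -0.0005, -1.0]]
[313.  218.6]
[313.9 200.7]
[313.4 211.8]
target [ 0.19 -0.37  7.16]
wrist small_lid_knob [([431.0, -294.0, 42.0], 0.63)]
wrist small_lid_bottom [([437.0, -292.0, 0.0], 0.89)]
```

View pics/w3.png

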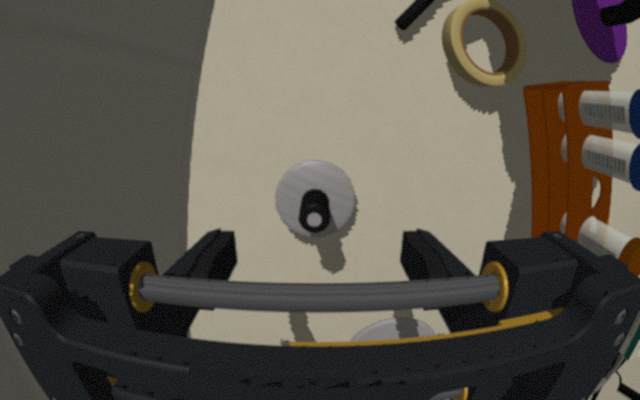

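The knob top is at (314.5,219) and the disc at (316,201), within about 1 mm of the prediction. I'll descend and grip.

Request:
{"op": "arm_command", "data": {"plan": [[[0.2,-0.3,3],[0,0,0]],[[0.2,-0.3,6],[0,0,0]],[[0.2,-0.3,7.1],[0,0,0]],[[0.2,-0.3,7.1],[0,0,0]],[[0.2,-0.3,7.1],[0,0,0]]]}}

```text
time: 5.7
position: [434.4, -291.8, 18.3]
ee_rot: [[-0.939, 0.343, 0.001], [0.343, 0.939, -0.0], [-0.001, -0.0, -1.0]]
wrist_force: [0.4, -0.1, -0.5]
width: 1.002
grip_force: 0.0
```

Request:
{"op": "arm_command", "data": {"plan": [[[0,0,0],[0,0,0]],[[0,0,0],[0,0,0]],[[0,0,0],[0,0,0]],[[0,0,0],[0,0,0]],[[0,0,0],[0,0,0]]], "gripper": 1, "force": 15}}

```text
time: 6.2
position: [434.1, -291.7, 17.9]
ee_rot: [[-0.939, 0.343, 0.0], [0.343, 0.939, -0.0], [-0.0, 0.0, -1.0]]
wrist_force: [-1.2, 0.4, -0.2]
width: 0.572
grip_force: 0.0
```

Request:
{"op": "arm_command", "data": {"plan": [[[0,0,0],[0,0,0]],[[0,0,0],[0,0,0]],[[0,0,0],[0,0,0]],[[0,0,0],[0,0,0]],[[0,0,0],[0,0,0]]]}}

```text
time: 6.7
position: [434.0, -291.6, 17.6]
ee_rot: [[-0.939, 0.343, -0.0], [0.343, 0.939, 0.0], [0.0, 0.0, -1.0]]
wrist_force: [0.1, 0.9, -0.0]
width: 0.235
grip_force: 15.0
```

Request:
{"op": "arm_command", "data": {"plan": [[[0,0,-2],[0,0,0]],[[0,0,-6],[0,0,0]],[[0,0,-10],[0,0,0]],[[0,0,-14],[0,0,0]],[[0,0,-18],[0,0,0]]]}}

```text
time: 7.2
position: [433.6, -291.4, 199.2]
ee_rot: [[-0.939, 0.343, -0.0], [0.343, 0.939, 0.0], [0.001, 0.0, -1.0]]
wrist_force: [1.1, -0.9, -0.3]
width: 0.23
grip_force: 15.0
```

Request:
{"op": "arm_command", "data": {"plan": [[[0.3,3,-2],[0,0,0]],[[0.6,7,-2],[0,0,0]],[[1,11,-2],[0,0,0]],[[1.3,15,-2],[0,0,0]],[[2,18,-2],[0,0,0]]]}}

```text
time: 7.7
position: [477.8, -113.0, 217.8]
ee_rot: [[-0.94, 0.341, 0.001], [0.341, 0.94, 0.001], [-0.001, 0.001, -1.0]]
wrist_force: [0.4, 0.2, -0.0]
width: 0.228
grip_force: 15.0
```

Request:
{"op": "arm_command", "data": {"plan": [[[1.5,4,0],[0,0,0]],[[3,8,0],[0,0,0]],[[4.5,12,0],[0,0,0]],[[6,16,0],[0,0,0]],[[7.5,20,0],[0,0,0]]]}}

```text
time: 8.2
position: [474.5, 99.5, 217.7]
ee_rot: [[-0.939, 0.343, -0.0], [0.343, 0.939, -0.0], [0.0, -0.0, -1.0]]
wrist_force: [1.0, 0.2, -0.7]
width: 0.232
grip_force: 15.0
```

Request:
{"op": "arm_command", "data": {"plan": [[[1,2,0],[0,0,0]],[[1.9,3.8,2],[0,0,0]],[[1.9,3.8,5],[0,0,0]],[[1.9,3.8,5],[0,0,0]],[[1.9,3.8,5],[0,0,0]]]}}

```text
time: 8.7
position: [469.8, 139.4, 167.8]
ee_rot: [[-0.939, 0.343, -0.001], [0.343, 0.939, -0.001], [0.001, -0.001, -1.0]]
wrist_force: [0.4, 0.1, -0.4]
width: 0.232
grip_force: 15.0
```

```bash
python3 - <<'E'
from h import *
p,R=avg(5);print(np.round(p,1),np.round(R,4).tolist(),np.round(r.get_state()["q"],2))
s=dict(position=p,ee_rot=R);c=camera("wrist");save(c,"w4.png")
print("target",np.round(R.T@(np.array((470,140,100))-p)/10,2))
pins("wrist",["small_lid_knob","small_lid_bottom","small_rim","large_rim"])
camera("side");pins("side",["small_lid_knob","small_lid_bottom","small_rim","large_rim"])
camera("top");pins("top",["small_lid_knob","small_rim","large_rim"])
for P in[(470,140,70),(493,140,70),(447,140,70),(470,163,70),(470,117,70),(470,140,0)]:print(wpix(P,c,s))
E
```

```text
std [0.5 0.1 0.4]
[470.6 139.5 168.5] [[-0.939, 0.3438, 0.0009], [0.3438, 0.939, 0.0], [-0.0009, 0.0004, -1.0]] [-0.39  0.63  0.01  2.04 -0.01  0.47  0.85]
target [0.08 0.02 6.85]
wrist small_lid_knob [([468.0, 141.0, 72.0], 0.72)]
wrist small_lid_bottom [([475.0, 141.0, 151.0], 0.79)]
wrist small_rim [([468.0, 140.0, 70.0], 0.64), ([479.0, -71.0, 59.0], 0.51)]
wrist large_rim [([468.0, 140.0, 189.0], 0.25)]
side small_lid_knob [([469.0, 136.0, 186.0], 0.87)]
side small_lid_bottom [([470.0, 140.0, 152.0], 0.79)]
side small_rim [([472.0, 142.0, 67.0], 0.58)]
side large_rim [([483.0, -65.0, 54.0], 0.2)]
top small_lid_knob []
top small_rim [([469.0, 139.0, 73.0], 0.56)]
top large_rim [([607.0, 181.0, 40.0], 0.63)]
[319.  194.5]
[328.4 219.3]
[309.2 168.6]
[345.6 185.2]
[292.9 203.8]
[318.9 176.2]
```

View pics/w4.png

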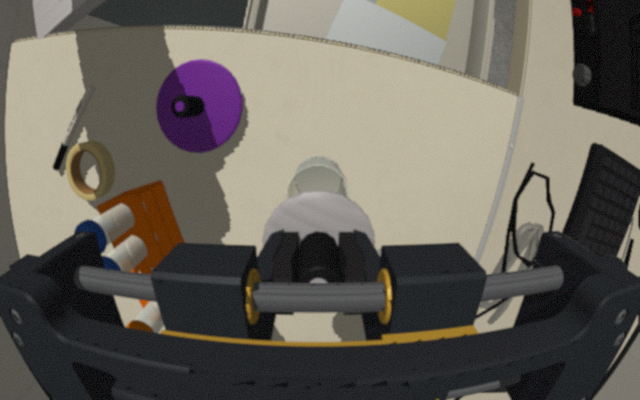

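The wrist view shows the lid held level, with its disc spanning columns 263–375 and its edge at row 192. The beaker below spans columns 288–346. I'll check how the lid sits in the fingers against these outlines.

```bash
python3 - <<'E'
from h import *
p,R=avg(3);s=dict(position=p,ee_rot=R);c=camera("wrist")
a=np.linspace(0,2*np.pi,120)
def ext(x,y,rad,z): 
    q=np.array([wpix((x+rad*np.cos(t),y+rad*np.sin(t),z),c,s) for t in a]); return q[:,0].min(),q[:,0].max(),q[:,1].min()
for off in(-4,-2,0,2,4):
    P=p+R@np.array([off,0,0]); print("lid toolx",off,ext(P[0],P[1],31,p[2]-19+13.5), ext(P[0],P[1],31,p[2]-19+8))
for d in((0,0),(3,0),(0,3)): print("beaker",d,ext(470+d[0],140+d[1],26.5,0),ext(470+d[0],140+d[1],26.5,70))
for n in("small_lid_knob","small_rim"):
    for d in spotter.cut_out("wrist",n)[:2]:
        m=np.array(d["mask"]);ys,xs=np.where(m);print(n,d["confidence"],xs.min(),xs.max(),ys.min(),ys.max(),m.sum())
im=camera("side")["img"][150:290,270:430,::-1];cv2.imwrite("pics/s4.png",cv2.resize(im,None,fx=4,fy=4,interpolation=3))
E
```

```text
std [0. 0. 0.]
lid toolx -4 (np.float64(262.0), np.float64(376.0), np.float64(194.6)) (np.float64(263.7), np.float64(374.3), np.float64(191.7))
lid toolx -2 (np.float64(261.8), np.float64(376.2), np.float64(190.8)) (np.float64(263.4), np.float64(374.5), np.float64(188.0))
lid toolx 0 (np.float64(261.5), np.float64(376.5), np.float64(186.9)) (np.float64(263.2), np.float64(374.7), np.float64(184.3))
lid toolx 2 (np.float64(261.3), np.float64(376.7), np.float64(183.1)) (np.float64(263.0), np.float64(375.0), np.float64(180.6))
lid toolx 4 (np.float64(261.0), np.float64(376.9), np.float64(179.2)) (np.float64(262.8), np.float64(375.2), np.float64(176.8))
beaker (0, 0) (np.float64(293.0), np.float64(344.1), np.float64(151.7)) (np.float64(286.3), np.float64(351.0), np.float64(163.7))
beaker (3, 0) (np.float64(294.1), np.float64(345.1), np.float64(154.5)) (np.float64(287.6), np.float64(352.1), np.float64(167.1))
beaker (0, 3) (np.float64(295.7), np.float64(346.9), np.float64(150.7)) (np.float64(289.7), np.float64(354.4), np.float64(162.4))
small_lid_knob 0.88 262 372 190 282 5503
small_rim 0.78 286 348 156 197 1722
```

View pics/s4.png

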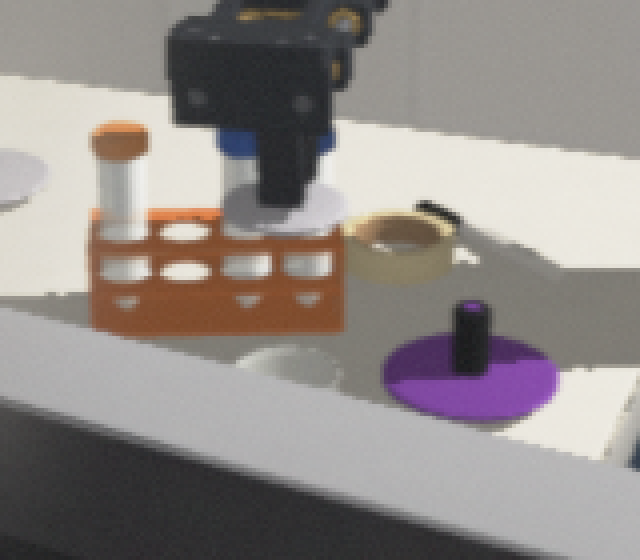

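The side crop shows the lid level above the beaker. In the fingers the lid sits about 2.8 mm toward tool −x. I'll correct for that, lower to about 1 cm above the rim, and look once more.

Request:
{"op": "arm_command", "data": {"plan": [[[0.25,0,2],[0,0,0]],[[0.25,0,4],[0,0,0]],[[0.25,0,6],[0,0,0]],[[0.25,0,7.2],[0,0,0]],[[0.25,0,7.2],[0,0,0]]]}}

```text
time: 10.5
position: [467.0, 140.7, 94.5]
ee_rot: [[-0.939, 0.343, -0.003], [0.343, 0.939, -0.001], [0.002, -0.002, -1.0]]
wrist_force: [-0.2, 0.3, -0.4]
width: 0.23
grip_force: 15.0
```

```bash
python3 - <<'E'
from h import *
p,R=avg(4);print(np.round(p,1),np.round(r.get_state()["wrist_force"],1));s=dict(position=p,ee_rot=R);c=camera("wrist");sd=camera("side")
w=c["img"][120:300,230:410,::-1];q=sd["img"][190:290,310:390,::-1]
K=np.array(sd["mtx"]);
def sp(P): v=K@(np.array(sd["R"])@np.array(P)+sd["t"]);return np.round(v[:2]/v[2],1)
print("side rim",sp((470.5,139.5,70)),"lidbottom",sp(p+R@[-2.8,0,-0]-[0,0,18]))
o=np.hstack([cv2.resize(w,(400,400),interpolation=3),cv2.resize(q,(320,400),interpolation=3)]);cv2.imwrite("pics/s5.png",o)
E
```

```text
std [0.5 0.1 0.7]
[467.7 140.9  95.5] [-0.4 -0.5  0.7]
side rim [342.1 242.6] lidbottom [342.2 239.3]
```

View pics/s5.png

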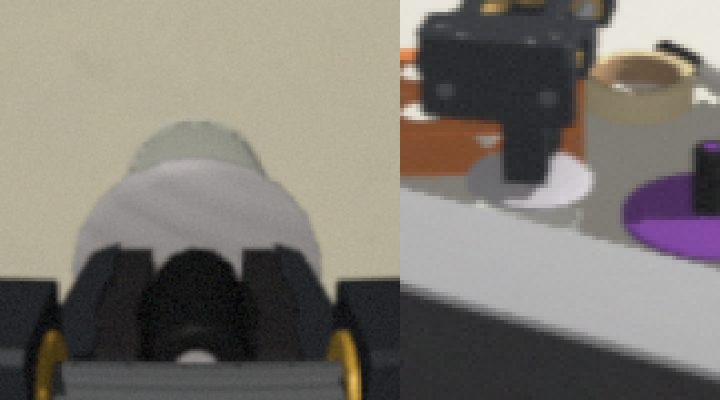

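Side crop: the beaker rim spans 475–582 (centre 528) and the disc 467–592 (centre 529). Wrist crop: the beaker's centre is at 198 and the disc's at 198.5. They are aligned, so I'll lower.

Request:
{"op": "arm_command", "data": {"plan": [[[0,0,0.4],[0,0,0]],[[0,0,0.8],[0,0,0]],[[0,0,1.1],[0,0,0]],[[0,0,1.3],[0,0,0]],[[0,0,1.3],[0,0,0]]]}}

```text
time: 11.3
position: [467.6, 140.9, 82.3]
ee_rot: [[-0.939, 0.343, -0.001], [0.343, 0.939, -0.0], [0.001, -0.0, -1.0]]
wrist_force: [-0.1, 0.2, -0.2]
width: 0.233
grip_force: 15.0
```

Request:
{"op": "arm_command", "data": {"plan": [[[0,0,0.1],[0,0,0]],[[0,0,0.15],[0,0,0]],[[0,0,0.2],[0,0,0]],[[0,0,0.2],[0,0,0]],[[0,0,0.2],[0,0,0]]]}}

```text
time: 11.8
position: [467.9, 141.0, 80.7]
ee_rot: [[-0.939, 0.343, 0.0], [0.343, 0.939, 0.0], [-0.0, 0.0, -1.0]]
wrist_force: [0.6, -0.7, -0.3]
width: 0.237
grip_force: 15.0
```

Request:
{"op": "arm_command", "data": {"plan": [[[0,0,0.05],[0,0,0]],[[0,0,0.1],[0,0,0]],[[0,0,0.15],[0,0,0]],[[0,0,0.15],[0,0,0]],[[0,0,0.15],[0,0,0]]]}}

```text
time: 12.3
position: [467.9, 141.0, 79.6]
ee_rot: [[-0.939, 0.343, 0.0], [0.343, 0.939, 0.0], [-0.0, 0.0, -1.0]]
wrist_force: [-1.6, -1.0, 4.6]
width: 0.232
grip_force: 15.0
```

```bash
python3 - <<'E'
from h import *
for i in range(4):
    s=r.get_state();print(np.round(s["position"],1),np.round(s["wrist_force"],1));camera("side")
pins("side",["small_lid_knob","small_lid_bottom"])
E
```

```text
[467.9 141.   79.6] [-1.6 -1.   4.6]
[467.9 141.   79.6] [-0.7  0.3  5.4]
[467.9 141.   79.6] [-0.4 -0.2  6.2]
[467.9 141.   79.6] [-0.9 -0.3  5.9]
side small_lid_knob [([464.0, 138.0, 97.0], 0.7)]
side small_lid_bottom [([472.0, 140.0, 64.0], 0.52)]
```

Contact at z ≈ 79.6 means the lid is seated. I'll release it and rise straight up.

Request:
{"op": "arm_command", "data": {"plan": [[[0,0,0],[0,0,0]],[[0,0,0],[0,0,0]],[[0,0,0],[0,0,0]],[[0,0,0],[0,0,0]],[[0,0,0],[0,0,0]]], "gripper": 6}}

```text
time: 13.1
position: [467.8, 140.9, 79.1]
ee_rot: [[-0.939, 0.343, -0.0], [0.343, 0.939, -0.0], [0.0, -0.0, -1.0]]
wrist_force: [0.4, -0.7, 0.4]
width: 0.661
grip_force: 0.0
```

Request:
{"op": "arm_command", "data": {"plan": [[[0,0,-1],[0,0,0]],[[0,0,-3],[0,0,0]],[[0,0,-6],[0,0,0]],[[0,0,-10],[0,0,0]],[[0,0,-15],[0,0,0]]]}}

```text
time: 13.6
position: [466.6, 140.5, 230.4]
ee_rot: [[-0.939, 0.343, -0.003], [0.343, 0.939, -0.001], [0.002, -0.002, -1.0]]
wrist_force: [1.0, 0.9, -0.3]
width: 0.681
grip_force: 0.0
```

```bash
python3 - <<'E'
from h import *
p,R=avg(3);print(np.round(p,1));s=dict(position=p,ee_rot=R);c=camera("wrist");sd=camera("side")
pins("wrist",["small_lid_knob","small_lid_bottom","large_rim","small_rim"]);pins("side",["small_lid_knob","small_lid_bottom"])
w=c["img"][60:300,200:600,::-1];q=sd["img"][190:290,300:400,::-1]
o=np.hstack([cv2.resize(w,(480,288)),cv2.resize(q,(288,288),interpolation=3)]);cv2.imwrite("pics/s6.png",o)
# next goal: above large lid
for P in((500,0,290),(560,-170,290),(619,-275,120)):print(np.round(R.T@(np.array(P)-p)/10,2))
E
```

```text
std [2.1 0.6 3.1]
[469.6 141.4 234.6]
wrist small_lid_knob [([467.0, 138.0, 100.0], 0.92)]
wrist small_lid_bottom [([468.0, 140.0, 62.0], 0.77), ([610.0, 178.0, 41.0], 0.25), ([480.0, -71.0, 58.0], 0.23)]
wrist large_rim [([612.0, 176.0, 40.0], 0.74)]
wrist small_rim []
side small_lid_knob [([467.0, 139.0, 104.0], 0.96)]
side small_lid_bottom [([472.0, 142.0, 64.0], 0.82)]
[ -7.74 -12.21  -5.56]
[-19.21 -26.12  -5.56]
[-28.26 -34.04  11.45]
```

View pics/s6.png

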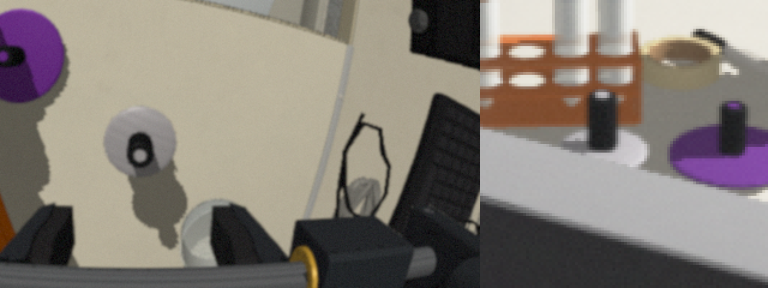

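The small lid sits level on the beaker (wrist crop knob at (140,150), side crop knob at (602,120)), with its spigot at z ≈ 63. Next I'll go to the large grey lid.

Request:
{"op": "arm_command", "data": {"plan": [[[-2.5,-4,-2],[0,0,0]],[[-5,-8,-4],[0,0,0]],[[-7.7,-12,-5],[0,0,0]],[[-11,-16,-5],[0,0,0]],[[-14,-19.5,-5],[0,0,0]]], "gripper": 7}}

```text
time: 14.65
position: [532.7, -92.2, 279.2]
ee_rot: [[-0.939, 0.343, -0.0], [0.343, 0.939, 0.0], [0.0, 0.0, -1.0]]
wrist_force: [0.3, -0.1, 0.5]
width: 0.794
grip_force: 0.0
```

Request:
{"op": "arm_command", "data": {"plan": [[[-3,-3.5,0],[0,0,0]],[[-6,-7,0],[0,0,0]],[[-9,-9.5,0],[0,0,0]],[[-11.5,-12,2],[0,0,0]],[[-14.2,-14.5,4],[0,0,0]]]}}

```text
time: 15.15
position: [616.7, -276.7, 238.2]
ee_rot: [[-0.939, 0.343, -0.0], [0.343, 0.939, 0.0], [0.0, 0.0, -1.0]]
wrist_force: [0.4, 0.6, 0.9]
width: 0.794
grip_force: 0.0
```

Request:
{"op": "arm_command", "data": {"plan": [[[0,0,4],[0,0,0]],[[0,0,8],[0,0,0]],[[0,0,12],[0,0,0]],[[0,0,12],[0,0,0]],[[0,0,12],[0,0,0]]]}}

```text
time: 15.65
position: [616.0, -275.0, 118.9]
ee_rot: [[-0.939, 0.343, -0.001], [0.343, 0.939, 0.001], [0.002, 0.0, -1.0]]
wrist_force: [-0.4, -0.5, 1.3]
width: 0.796
grip_force: 0.0
```

```bash
python3 - <<'E'
from h import *
p,R=avg(5);print(np.round(p,1),np.round(R,4).tolist(),np.round(r.get_state()["q"],2));s=dict(position=p,ee_rot=R);c=camera("wrist")
pins("wrist",["large_lid_knob","large_lid_bottom"])
ds=spotter.cut_out("wrist","large_lid_knob")
camera("top");pins("top",["large_lid_knob","large_lid_bottom"]);camera("side");pins("side",["large_lid_knob","large_lid_bottom"])
a=np.linspace(0,2*np.pi,120)
def ext(x,y,rad,z):
    q=np.array([wpix((x+rad*np.cos(t),y+rad*np.sin(t),z),c,s) for t in a]); return q.min(0),q.max(0)
print(ext(619,-275,49,13.5)); print("knobtop",wpix((619,-275,52),c,s))
for d in ds[:3]:
    m=np.array(d["mask"]);ys,xs=np.where(m);print(d["confidence"],xs.min(),xs.max(),ys.min(),ys.max())
    # knob = dark pixels in the hull
    h=cv2.fillPoly(np.zeros((400,640),np.uint8),[cv2.convexHull(np.c_[xs,ys].astype(np.int32))],1)
    k=(h>0)&(c["img"].max(2)<45);ys,xs=np.where(k);print("dark",k.sum(),xs.min() if k.any() else 0,xs.max() if k.any() else 0, np.median(xs) if k.any() else 0)
print("go",np.round(R.T@(np.array((619,-275,19))-p)/10,2))
E
```

```text
std [0.7 0.3 1.1]
[ 617.3 -275.6  120.9] [[-0.9394, 0.3427, 0.0025], [0.3427, 0.9394, -0.001], [-0.0027, -0.0001, -1.0]] [ 0.35  0.89 -0.01  1.5   0.01  0.74  1.57]
wrist large_lid_knob [([616.0, -278.0, 41.0], 0.91)]
wrist large_lid_bottom [([619.0, -279.0, 3.0], 0.8)]
top large_lid_knob [([620.0, -274.0, 37.0], 0.91), ([359.0, 48.0, 38.0], 0.88)]
top large_lid_bottom [([621.0, -274.0, -4.0], 0.9), ([359.0, 48.0, 1.0], 0.63)]
side large_lid_knob [([358.0, 51.0, 37.0], 0.85), ([622.0, -281.0, 41.0], 0.57)]
side large_lid_bottom [([617.0, -279.0, -1.0], 0.98), ([355.0, 50.0, -3.0], 0.78), ([470.0, 142.0, 66.0], 0.33)]
(array([262.9, 136. ]), array([377.3, 246.3]))
knobtop [320.4 208.2]
0.76 262 373 135 243
dark 598 305 331 318.0
go [-0.11  0.11 10.19]
```

The mask and pinpoints put the knob about 1 mm from the TCP. I'll descend and grip.

Request:
{"op": "arm_command", "data": {"plan": [[[-0.1,-0.1,4],[0,0,0]],[[-0.1,-0.1,8],[0,0,0]],[[-0.1,-0.1,10.1],[0,0,0]],[[-0.1,-0.1,10.1],[0,0,0]],[[-0.1,-0.1,10.1],[0,0,0]]]}}

```text
time: 16.9
position: [616.8, -276.4, 17.8]
ee_rot: [[-0.939, 0.343, -0.0], [0.343, 0.939, 0.0], [0.001, 0.0, -1.0]]
wrist_force: [0.3, 0.5, 0.2]
width: 0.798
grip_force: 0.0
```

Request:
{"op": "arm_command", "data": {"plan": [[[0,0,0],[0,0,0]],[[0,0,0],[0,0,0]],[[0,0,0],[0,0,0]],[[0,0,0],[0,0,0]],[[0,0,0],[0,0,0]]], "gripper": 1, "force": 30}}

```text
time: 17.4
position: [616.9, -276.4, 18.4]
ee_rot: [[-0.939, 0.343, 0.0], [0.343, 0.939, -0.0], [-0.0, 0.0, -1.0]]
wrist_force: [-0.0, -0.8, -1.0]
width: 0.361
grip_force: 0.0
```

Request:
{"op": "arm_command", "data": {"plan": [[[0,0,0],[0,0,0]],[[0,0,0],[0,0,0]],[[0,0,0],[0,0,0]],[[0,0,0],[0,0,0]],[[0,0,0],[0,0,0]]]}}

```text
time: 17.9
position: [616.9, -276.3, 18.3]
ee_rot: [[-0.939, 0.343, 0.0], [0.343, 0.939, 0.0], [-0.0, 0.0, -1.0]]
wrist_force: [-0.1, 0.1, 1.5]
width: 0.227
grip_force: 30.0
```

Request:
{"op": "arm_command", "data": {"plan": [[[0,0,-2],[0,0,0]],[[0,0,-6],[0,0,0]],[[0,0,-10],[0,0,0]],[[0,0,-15],[0,0,0]],[[0,0,-20],[0,0,0]]]}}

```text
time: 18.4
position: [616.1, -276.1, 219.4]
ee_rot: [[-0.939, 0.343, -0.001], [0.343, 0.939, 0.001], [0.002, 0.0, -1.0]]
wrist_force: [1.6, 0.1, -1.0]
width: 0.229
grip_force: 30.0
```

Request:
{"op": "arm_command", "data": {"plan": [[[0.7,2,-2],[0,0,0]],[[2,5.3,-2],[0,0,0]],[[3.3,8.6,-2],[0,0,0]],[[4.6,12,-2],[0,0,0]],[[5.9,15.3,-2],[0,0,0]]]}}

```text
time: 18.9
position: [613.4, -110.9, 238.0]
ee_rot: [[-0.939, 0.343, -0.0], [0.343, 0.939, 0.0], [0.001, 0.0, -1.0]]
wrist_force: [-0.7, -0.4, -0.8]
width: 0.231
grip_force: 30.0
```

Request:
{"op": "arm_command", "data": {"plan": [[[1.3,3.4,0],[0,0,0]],[[2.6,6.8,0],[0,0,0]],[[3.9,10.2,0],[0,0,0]],[[5.2,13.6,0],[0,0,0]],[[6.5,17,0],[0,0,0]]]}}

```text
time: 19.4
position: [610.6, 70.9, 238.0]
ee_rot: [[-0.939, 0.343, -0.001], [0.343, 0.939, -0.0], [0.0, -0.0, -1.0]]
wrist_force: [-0.2, -0.1, -1.1]
width: 0.225
grip_force: 30.0
```

Request:
{"op": "arm_command", "data": {"plan": [[[1.3,3.4,0],[0,0,0]],[[2.6,6.8,0],[0,0,0]],[[3.7,9.5,0],[0,0,0]],[[4,10.2,0],[0,0,0]],[[4,10.2,0],[0,0,0]]]}}

```text
time: 19.9
position: [607.9, 180.2, 237.9]
ee_rot: [[-0.94, 0.34, -0.001], [0.34, 0.94, 0.0], [0.001, -0.0, -1.0]]
wrist_force: [0.1, -0.5, -2.0]
width: 0.226
grip_force: 30.0
```

```bash
cat > m.py <<'E'
from h import *
p,R=avg(5);print(np.round(p,1),np.round(R,4).tolist(),np.round(r.get_state()["q"],2),r.get_state()["width"]);s=dict(position=p,ee_rot=R);c=camera("wrist")
a=np.linspace(0,2*np.pi,120)
def ext(x,y,rad,z):
    q=np.array([wpix((x+rad*np.cos(t),y+rad*np.sin(t),z),c,s) for t in a]); return np.r_[q.min(0),q.max(0)]
for n in("large_lid_knob","large_rim"):
    for d in spotter.cut_out("wrist",n)[:2]:
        ys,xs=np.where(d["mask"]);print(n,round(d["confidence"],2),"x",xs.min(),xs.max(),"y",ys.min(),ys.max())
for o in(-4,-2,0,2):
    P=p+R@[o,0,0];print("lid",o,np.minimum(ext(P[0],P[1],49,p[2]-18.2+13.5),ext(P[0],P[1],49,p[2]-10.2))[1],ext(P[0],P[1],49,p[2]-10.2))
print("tub pred",ext(609,179,45.5,40),ext(609,179,35,0))
NN=["large_lid_knob","large_lid_bottom","large_rim"]
pins("wrist",NN);camera("top");pins("top",NN);camera("side");pins("side",NN)
E
python3 m.py
```

```text
std [0.3 1.5 0.1]
[608.5 177.4 238.1] [[-0.939, 0.3439, -0.0002], [0.3439, 0.939, -0.0015], [-0.0003, -0.0015, -1.0]] [-0.38  0.7   0.05  1.54 -0.04  0.9   0.9 ] 0.22669278669773743
large_lid_knob 0.89 x 231 405 y 154 315
large_lid_knob 0.72 x 131 194 y 0 60
large_rim 0.97 x 286 359 y 133 161
large_rim 0.39 x 247 271 y 64 94
lid -4 158.0 [232.3 158.  405.7 316.1]
lid -2 154.1 [232.  154.1 406.1 313.6]
lid 0 150.2 [231.6 150.2 406.4 311.1]
lid 2 146.2 [231.3 146.2 406.8 308.6]
tub pred [280.4 131.1 360.5 209.5] [292.5 137.3 348.1 191.9]
wrist large_lid_knob [([610.0, 178.0, 261.0], 0.94), ([355.0, 52.0, 37.0], 0.77)]
wrist large_lid_bottom [([614.0, 175.0, 219.0], 0.87), ([356.0, 51.0, -2.0], 0.71)]
wrist large_rim []
top large_lid_knob [([613.0, 182.0, 254.0], 0.89), ([357.0, 48.0, 38.0], 0.73)]
top large_lid_bottom [([611.0, 178.0, 217.0], 0.91), ([355.0, 44.0, 2.0], 0.74)]
top large_rim [([607.0, 181.0, 42.0], 0.71)]
side large_lid_knob [([355.0, 52.0, 39.0], 0.81), ([614.0, 181.0, 259.0], 0.78)]
side large_lid_bottom [([609.0, 176.0, 223.0], 0.93), ([354.0, 50.0, -1.0], 0.76)]
side large_rim []
```

Estimates average to the tub at (610,179) and the lid at (610,176). I'll correct and lower to 4 cm above the rim, then look.

Request:
{"op": "arm_command", "data": {"plan": [[[0.1,0.25,3.5],[0,0,0]],[[0.1,0.25,7],[0,0,0]],[[0.1,0.25,10.5],[0,0,0]],[[0.1,0.25,13.5],[0,0,0]],[[0.1,0.25,13.5],[0,0,0]]]}}

```text
time: 21.35
position: [605.2, 181.0, 99.2]
ee_rot: [[-0.94, 0.342, -0.008], [0.342, 0.94, -0.003], [0.007, -0.005, -1.0]]
wrist_force: [-1.2, -0.3, -0.9]
width: 0.227
grip_force: 30.0
```

```bash
python3 m.py; python3 - <<'E'
from h import *
w=camera("wrist")["img"][80:340,190:450,::-1];t=camera("top")["img"][90:210,150:270,::-1]
cv2.imwrite("pics/f.png",np.hstack([cv2.resize(w,(400,400),interpolation=3),cv2.resize(t,(400,400),interpolation=3)]))
E
```

```text
std [1.7 0.4 2.2]
[608.  181.7 102.9] [[-0.9395, 0.3426, -0.0012], [0.3426, 0.9395, -0.0004], [0.001, -0.0008, -1.0]] [-0.38  0.87  0.03  1.64 -0.05  0.62  0.9 ] 0.22469381019668927
large_lid_knob 0.93 x 231 405 y 154 314
large_lid_knob 0.8 x 60 132 y 0 48
large_rim 0.86 x 282 347 y 148 159
lid -4 158.0 [232.3 158.  405.7 316.1]
lid -2 154.1 [231.9 154.1 406.1 313.7]
lid 0 150.2 [231.6 150.2 406.4 311.2]
lid 2 146.3 [231.3 146.3 406.7 308.6]
tub pred [252.7 147.9 379.2 268. ] [274.6 154.7 358.  235. ]
wrist large_lid_knob [([613.0, 183.0, 130.0], 0.9)]
wrist large_lid_bottom [([612.0, 182.0, 87.0], 0.88)]
wrist large_rim []
top large_lid_knob [([613.0, 185.0, 123.0], 0.64), ([358.0, 50.0, 37.0], 0.59)]
top large_lid_bottom [([614.0, 183.0, 79.0], 0.94), ([356.0, 49.0, 0.0], 0.65)]
top large_rim [([606.0, 178.0, 42.0], 0.66), ([613.0, 184.0, 122.0], 0.25)]
side large_lid_knob [([356.0, 52.0, 36.0], 0.8)]
side large_lid_bottom [([358.0, 51.0, -1.0], 0.86)]
side large_rim []
```

View pics/f.png

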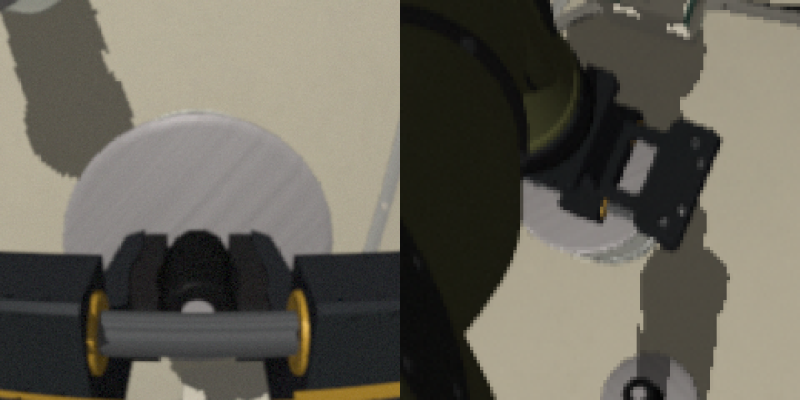

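The wrist crop shows the tub's rim as a thin crescent just past the lid's top edge, peaking near (205,110). The lid is about 2 mm too far in +y, so I'll nudge it and lower to the hold height.

Request:
{"op": "arm_command", "data": {"plan": [[[-0.05,-0.15,0.7],[0,0,0]],[[-0.05,-0.15,1.4],[0,0,0]],[[-0.05,-0.15,2],[0,0,0]],[[-0.05,-0.15,2.5],[0,0,0]],[[-0.05,-0.15,2.8],[0,0,0]]]}}

```text
time: 22.9
position: [607.9, 180.1, 74.3]
ee_rot: [[-0.939, 0.343, -0.001], [0.343, 0.939, -0.0], [0.001, -0.001, -1.0]]
wrist_force: [0.8, 0.1, -0.6]
width: 0.226
grip_force: 30.0
```

Request:
{"op": "arm_command", "data": {"plan": [[[0,0,0],[0,0,0]],[[0,0,0],[0,0,0]],[[0,0,0],[0,0,0]],[[0,0,0],[0,0,0]],[[0,0,0],[0,0,0]]]}}

```text
time: 23.4
position: [608.4, 180.2, 75.4]
ee_rot: [[-0.939, 0.343, 0.0], [0.343, 0.939, 0.0], [-0.0, 0.0, -1.0]]
wrist_force: [0.5, 1.1, -0.6]
width: 0.228
grip_force: 30.0
```

```bash
python3 m.py; python3 - <<'E'
from h import *
camera("top");pins("top",["small_lid_bottom","small_lid_knob","rack_mid","bottle_mid"]);print(r.get_state()["wrist_force"],r.get_state()["time"])
E
```

```text
std [0.  0.  0.1]
[608.3 180.2  75.4] [[-0.9395, 0.3427, 0.0002], [0.3427, 0.9395, 0.0002], [-0.0002, 0.0002, -1.0]] [-0.38  0.91  0.03  1.66 -0.05  0.57  0.9 ] 0.23011637862946352
large_lid_knob 0.7 x 230 405 y 154 314
large_lid_knob 0.61 x 43 101 y 0 44
lid -4 158.0 [232.2 158.  405.7 316.1]
lid -2 154.1 [231.9 154.1 406.  313.6]
lid 0 150.2 [231.5 150.2 406.4 311.1]
lid 2 146.2 [231.2 146.2 406.7 308.6]
tub pred [245.8 152.2 389.1 286.3] [271.1 159.  364.  247.7]
wrist large_lid_knob [([611.0, 180.0, 100.0], 0.94)]
wrist large_lid_bottom [([612.0, 177.0, 54.0], 0.76)]
wrist large_rim [([470.0, 140.0, 62.0], 0.47)]
top large_lid_knob [([616.0, 184.0, 95.0], 0.95), ([357.0, 48.0, 38.0], 0.76)]
top large_lid_bottom [([356.0, 45.0, 0.0], 0.6)]
top large_rim []
side large_lid_knob [([356.0, 50.0, 39.0], 0.78)]
side large_lid_bottom [([356.0, 51.0, -2.0], 0.67)]
side large_rim []
top small_lid_bottom [([471.0, 138.0, 63.0], 0.67)]
top small_lid_knob [([468.0, 141.0, 99.0], 0.92), ([650.0, -55.0, 44.0], 0.32)]
top rack_mid [([481.0, -68.0, 59.0], 0.85)]
top bottle_mid [([649.0, -54.0, 47.0], 0.88)]
[-0.15538179  0.32100506 -0.36088878] 24.6
```

The lid is at (610,179.5) with its bottom about 17 mm above the rim. It is still and level, and everything else is in place.

```bash
python3 -c "
from h import *
print(workorder.hand_in())"
```

```text
the job is handed in; nothing more can be done
None
```

I handed the job in with the small lid seated and released on the beaker, and the large lid held level over the tub, about 17 mm above the rim and centred to within roughly 2 mm by my measurements; the hand-in returned no verdict.

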